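# Close the shoe-length gauge and point at the reading

## Task

Measure the black shoe that stands in the wooden shoe-length gauge. With the fingertips, push the gauge's slide from behind until the shoe is snug, its heel against the fixed stop and its toe against the slide's pad, without squashing it; push only the slide: do not pinch it, touch its pad or the shoe, or lift anything, and leave the things standing around where they are. Then take the hand off and point straight down at the tip of the slide's small arrow on the scale, fingertips one to five centimetres above it and touching nothing, hold still there for at least two seconds, and finish while still pointing so that the size can be read.

Things in the scene. Friction and masses are not known exactly. Their poses are not given: they have to be found in the camera images.
- gauge: Fixed shoe-length gauge: wooden board 170 x 520 x 15 mm with an upright aluminium heel stop (112 mm wide, 107 mm above the surface) near one end, the slide near the other and a scale along the robot's edge. Origin: centre of its underside; y along it from heel stop to slide, x from scale to far edge, z up. Stop face at y = -0.225 m; measuring line at x = +0.010 m.
- slide (a joint): Position in m of the sliding jaw along the gauge: 0 at the outer end, growing as it moves towards the heel stop (gauge -y), at most 0.16. The clear length between heel stop and pad is 0.440 m minus this value. It runs stiffly (about 2 N friction) and stays where it is left.
- push_face (a point): Middle of the back of the slide's upright plate, the place to push (towards -y; axes as the gauge's), 50 mm above the surface. Plate 90 mm wide, 10 mm thick, top 78 mm above the surface. Behind it lies the slide's black foot, 40 mm deep, top 27 mm above the surface. Thin slanting braces join plate and foot 41 mm either side of the middle; between them it is clear.
- toe_pad: Black rubber cushion pad, 6 mm thick, 86 mm wide and 56 mm high, on the slide's side that faces the shoe. It moves with the slide and gives about 1 mm for each 6 N, at most 4 mm; 10 to 15 N is a snug fit, 40 N squashes the toe. Origin on its face towards the shoe, at the board's top, 10 mm towards the scale from the pad's middle.
- pad_face (a point): Point on the pad's face towards the shoe, on the measuring line, 20 mm above the board; axes parallel to the gauge's.
- cursor_tip (a point): Tip of the small dark flat steel arrow on the slide's foot that points along the scale (to gauge -y), 22 mm above the surface: the mark to point at. It moves with the slide, in the plane of the pad's face, at gauge x = -0.068 m, 78 mm from the measuring line; axes as the gauge's. The foot behind it is 27 mm high, with a small screwed plate up to 31 mm.
- stop_face (a point): Point on the heel stop's face, on the measuring line, 45 mm above the board; axes parallel to the gauge's.
- shoe: The loose black shoe in the gauge, 314 mm long, 103 mm wide, 176 mm high with the card in its throat, 0.52 kg, toe towards the slide. Its heel starts 5 to 20 mm off the heel stop; sliding it on the board takes about 2 to 4 N. Origin: centre of its underside; its -x axis points to the toe.
- toe (a point): Foremost point of the shoe's toe, 157 mm ahead of its origin, 10 mm above the board.
- heel (a point): Rearmost point of the shoe's heel, 157 mm behind its origin, 60 mm above the board.
- dye_bottle: Bystander: small round bottle of edge dye with a cap, 42 mm across, 92 mm high, upright beyond the gauge. Origin: centre of its underside.
- thread_spool: Bystander: thread spool standing upright, 44 mm across, 50 mm high, beyond the gauge. Origin: centre of its underside.
- wax_tin: Bystander: round flat tin of shoe wax, 73 mm across, 22 mm high, beyond the gauge. Origin: centre of its underside.
- felt_block: Bystander: wood-backed felt polishing block, 45 x 85 mm, 40 mm high, between the gauge and the robot. Origin: centre of its underside.

How it is judged:
By the outcome, as a careful person would: the job done as asked, in the order asked, and still so for the second after the job is handed in, with the robot touching nothing.
It also fails if it takes over 45 s, if anything falls off the work surface, if the arm or the gripper's body presses on something with over 40 N, if the wrist force passes 120 N, or if a joint passes its speed limit or range.

## Robot

A 6-joint arm with a two-finger parallel gripper is mounted at the origin on a cart in front of the work surface, level with it; the furniture and walls round the work are solid. World frame = base frame: x ahead of the robot, y to its left, z up, the work surface at z = 0. Lengths are in mm, angles in rad, forces in N, time in s.
With the tool pointing down it reaches from about 275 to 750 mm from the base axis. Payload 10.2 kg.
Tool frame: the origin (TCP) lies between the finger pads, 19 mm behind the fingertips; this is the grasp point; z points along the fingers, y is the line along which they close (so a half turn about z gives the same grasp; the last joint's range is limited). The gripper opens to 85 mm and grips with 20 to 120 N. Pads are 22 mm wide; open, the fingers measure 114 mm over their backs; the gripper's body (76 mm by 85 mm) begins 54 mm behind the grasp point. The pads swing forward as they close: fully open they stand 13 mm farther back than shut.
Start: joints at [1.081, 0.313, 1.498, -0, 1.331, -0.223], TCP at [138.427, 506.428, 249.994] pointing down, gripper open.
Joint ranges: [-2.94, 2.94], [-0.97, 2.17], [0.19, 2.56], [-1.23, 4.37], [0.02, 3.11], [-2.88, 2.88]. Speed limits (rad/s): [2.39, 2.39, 3.01, 3.14, 3.14, 3.14].

## Interface

Orientations are given as a unit quaternion [w, x, y, z].
In Python, from rig import ctrl gives the robot as it stands.
- The arm moves only by the shell command python3 steer.py 'ROWS' [OPENING] [FORCE]. ROWS is a JSON list of rows, 1 to 8 of them, each an object with the fields dx, dy, dz (the shift in shares of 1000 mm (1.0 is 1000 mm)), wx, wy, wz (a rotation vector in parts of the range, where 1.0 means 2 pi rad); a field left out counts as zero; each row is the pose to reach, as a shift and turn from the pose commanded when the command began, along the tool's axes at that moment; what a row does not reach only later rows make up. A row lasts 1/10 s, in which the tool goes at most 50 mm and 0.15 rad, less where a joint would pass 70% of its speed; a pose out of reach is approached as far as the arm can. OPENING is the opening from 0.0 (shut) to 1.0 (fully open), set as the command begins (- or left out keeps the last). The fingers move at their own pace and stop on an object; FORCE is the grip in N (left out, the last holds). Time passes only in rows, so rows that do not move let the fingers close. It prints the time, the measured TCP pose, the force, the opening and the grip force at its end. A shift or turn number past 1, either way, is cut back to 1. Input that does not fit is refused with a message, and nothing moves.
- ctrl.sense(): the state, without advancing time (a new reading comes with each control period).
- ctrl.capture(name): name is "scene" or "top" or "wrist"; returns the picture (384x512x3 uint8, red, green, blue); there is no depth.
- ctrl.calibration(name): a dict with "fx", "fy", "cx", "cy" (pixels), "distortion" ([k1, k2, p1, p2, k3] as OpenCV has them; the pictures are not rectified), "position" and "attitude" of the camera in the world. Camera axes: x right, y down, z forward; pixel columns grow to the right and rows downward; lengths in mm; the calibration is good to about 2 mm. A picture is of the moment at which its call begins: read the wrist's pose just before it. calibration takes no time and is no camera call; for the wrist camera it gives the pose at the moment of the call.
- ctrl.finish_job(): hands the job in; it is judged then, once.
The state is a dict: "time_s": time; "joints": joint angles; "dq": joint speeds; "tau": joint torques, N m; "eef_pos": TCP position; "ee_rot": TCP orientation; "force": force on the tool from outside, world axes, zero at the start; "wrist_torque": the same for the moment, N m; "grip_width": opening from 0.0 (shut) to 1.0 (fully open); "grip_force": force on a finger pad.
Only numpy, scipy, OpenCV 4.12 (cv2) and the standard library are available. Lean on these libraries where they do the work, as an engineer would, in place of code of your own. Each camera call takes 0.05 s, during which the arm holds its last target. There are 200 camera calls.

## Working session

There is one attempt and no reset: what is moved stays moved. The work goes in short steps, Python scripts to look and compute and a shell command to move; the robot and the scene stay as the last step left them, time stands still between calls to the robot, and variables do not carry over. Pictures are saved under pics/ and viewed, at most 10 in all, crops included, and the job is handed in when it is done.

```bash
ls; mkdir -p pics; python3 - <<'E'
from rig import ctrl
import cv2
for n in("scene","top"):
    cv2.imwrite(f"pics/{n}0.png",ctrl.capture(n)[:,:,::-1]); print(n,ctrl.calibration(n))
s=ctrl.sense();print(s['eef_pos'],s['ee_rot'],s['force'],s['time_s'])
E
```

```text
pics
rig.py
steer.py
scene {'fx': 461.5144334845474, 'fy': 461.5144334845474, 'cx': 256.6491944899754, 'cy': 192.11984261196375, 'distortion': array([-0.05770529,  0.        ,  0.        ,  0.        ,  0.        ]), 'position': array([ 179.92302467, -744.81946189,  620.74216829]), 'attitude': array([-0.45503571,  0.85769193, -0.21021507,  0.11452806])}
top {'fx': 348.75392575773964, 'fy': 348.75392575773964, 'cx': 259.04293606815503, 'cy': 189.2268904309004, 'distortion': array([0.01397308, 0.        , 0.        , 0.        , 0.        ]), 'position': array([500.26655394, -15.1911449 , 944.68082098]), 'attitude': array([ 0.04260853, -0.69949131,  0.71302327, -0.02223129])}
[138.31622233 506.23293326 249.50107438] [-2.00867247e-04  1.32997556e-01  9.91116199e-01 -5.38492631e-04] [ 0.54201777 -0.29210285  0.65616175] 0.1
```

View pics/scene0.png

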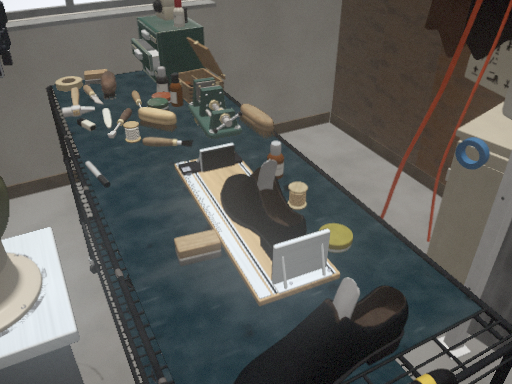

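View pics/top0.png

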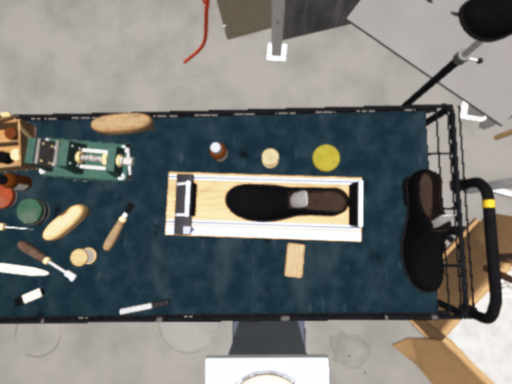

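The gauge runs along world y, with the slide at left (+y, about px (184,204) in top) and the heel stop at right (about (357,205)). The bottle, spool and tin are beyond it and the felt block is at (294,261). Next I'll measure the board corners and enlarge the slide.

```bash
cat > h.py <<'E'
import numpy as np,cv2
from scipy.spatial.transform import Rotation as R
def ray(c,px):
    K=np.array([[c['fx'],0,c['cx']],[0,c['fy'],c['cy']],[0,0,1]])
    u=cv2.undistortPoints(np.array(px,float).reshape(-1,1,2),K,np.array(c['distortion'])).reshape(-1,2)
    return R.from_quat(c['attitude'],scalar_first=True).apply(np.c_[u,np.ones(len(u))])
def plane(c,px,z):
    d=ray(c,px);p=np.array(c['position']);return p+d*((z-p[2])/d[:,2])[:,None]
def proj(c,P):
    K=np.array([[c['fx'],0,c['cx']],[0,c['fy'],c['cy']],[0,0,1]])
    M=R.from_quat(c['attitude'],scalar_first=True).inv()
    q=M.apply(np.atleast_2d(P)-np.array(c['position']))
    return cv2.projectPoints(q,np.zeros(3),np.zeros(3),K,np.array(c['distortion']))[0].reshape(-1,2)
E
python3 - <<'E'
from h import *
from rig import ctrl
im=cv2.imread('pics/top0.png');c=ctrl.calibration('top')
h=cv2.cvtColor(im,cv2.COLOR_BGR2HSV)
m=((h[...,2]>130)).astype(np.uint8)*255
m[:160]=0;m[245:]=0;m[:,:150]=0;m[:,375:]=0
m=cv2.morphologyEx(m,cv2.MORPH_OPEN,np.ones((2,2)))
n,l,st,_=cv2.connectedComponentsWithStats(m);print(st[1:][st[1:,4]>50])
pts=np.argwhere(np.isin(l,[i for i in range(1,n) if st[i,4]>150 and st[i,3]>8 and st[i,1]>170 or st[i,2]>100]))[:,::-1]
r=cv2.minAreaRect(pts.astype(np.float32));b=cv2.boxPoints(r);print(b)
w=plane(c,b,15);print(w.round(1))
for i in range(4):print(np.linalg.norm(w[i]-w[(i+1)%4]).round(1))
cv2.imwrite('pics/t1.png',cv2.resize(im[165:245,155:255],None,fx=7,fy=7,interpolation=cv2.INTER_CUBIC))
s=cv2.imread('pics/scene0.png');cv2.imwrite('pics/s1.png',cv2.resize(s[130:300,165:345],None,fx=3.5,fy=3.5,interpolation=cv2.INTER_CUBIC))
E
```

```text
[[ 263  161   16    8  109]
 [ 314  161   27   11  232]
 [ 166  172  199   71 7968]
 [ 292  192   17   16  235]]
[[165.58493 237.0099 ]
 [167.51883 171.74129]
 [365.43393 177.60545]
 [363.50003 242.87407]]
[[ 463.4  262.    15. ]
 [ 638.7  258.    15. ]
 [ 611.3 -272.6   15. ]
 [ 439.7 -259.7   15. ]]
175.3
531.3
172.1
522.3
```

View pics/t1.png

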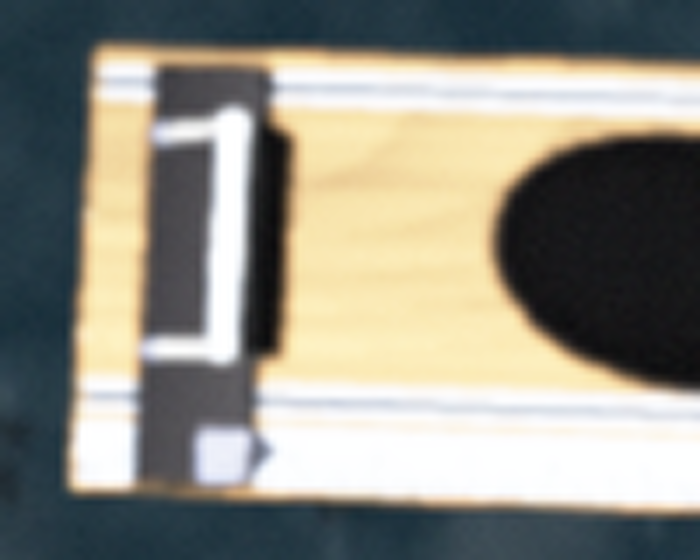

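View pics/s1.png

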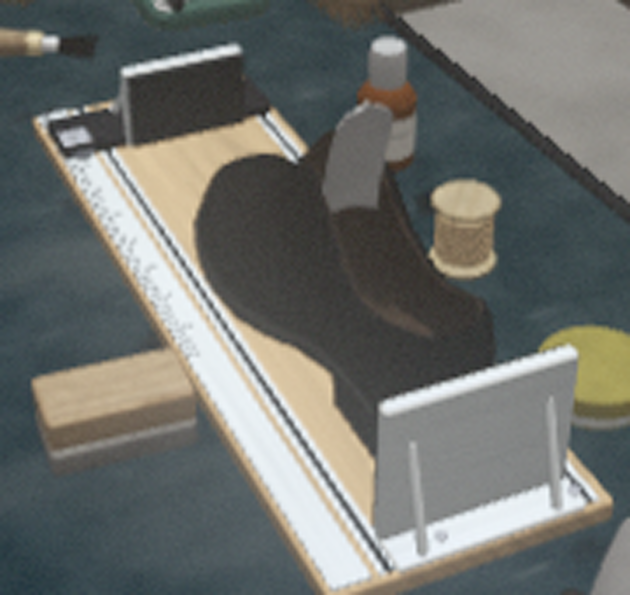

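The top crop shows the board's left corners at about (95,45) and (68,490). The plate's top edge runs from (235,110) to (222,362), and the arrow tip is at (272,450). The scene crop confirms a clear run between the braces.

```bash
python3 - <<'E'
from h import *
from rig import ctrl
im=cv2.imread('pics/top0.png');c=ctrl.calibration('top')
f=lambda x,y:((x+.5)/7+154.5,(y+.5)/7+164.5)
L=plane(c,[f(95,45),f(68,490)],15);print('L corners',L.round(1),np.linalg.norm(L[0]-L[1]))
pl=plane(c,[f(235,112),f(222,360)],78);print('plate top',pl.round(1),np.linalg.norm(pl[0]-pl[1]))
t=plane(c,[f(272,450)],22);print('tip',t.round(1))
toe=plane(c,[f(496,240)],20);print('toe',toe.round(1))
# board long edges: bright->dark transition per column
g=im[...,2].astype(float)
T=[];B=[]
for x in range(175,355,4):
    col=g[:,x]
    a=[y for y in range(165,185) if col[y]<110<=col[y+1]]; b=[y for y in range(228,248) if col[y]>=110>col[y+1]]
    if a:T.append((x,a[0]+(110-col[a[0]])/(col[a[0]+1]-col[a[0]])))
    if b:B.append((x,b[-1]+(col[b[-1]]-110)/(col[b[-1]]-col[b[-1]+1])))
for E in(T,B):
    w=plane(c,E,15);p=np.polyfit(w[:,1],w[:,0],1);print('edge x=',p,'res',np.abs(np.polyval(p,w[:,1])-w[:,0]).max(),len(E),np.polyval(p,[200,-200]))
E
```

```text
L corners [[640.7 256.3  15. ]
 [469.9 265.6  15. ]] 171.0162423388244
plate top [[605.8 187.2  78. ]
 [517.  191.7  78. ]] 88.93252834615431
tip [[483.8 186.   22. ]]
toe [[561.7 100.8  20. ]]
edge x= [5.16111647e-02 6.28439773e+02] res 0.8146443388721991 45 [638.76200592 618.11754006]
edge x= [5.20744736e-02 4.54898227e+02] res 2.143382923737647 44 [465.3131221  444.48333266]
```

Careful with the scale: shifts go in shares of 1000 mm and turns go in shares of 2 pi rad. That gives: -240 mm / 1000 = -0.24, -210 mm / 1000 = -0.21, 0.678 rad / 6.2832 = 0.1079.

```bash
python3 steer.py '[{"dx": -0.03,"dy": -0.01,"dz": 0.004,"wz": 0.0143},{"dx": -0.06,"dy": -0.02,"dz": 0.008,"wz": 0.0271},{"dx": -0.09,"dy": -0.03,"dz": 0.011,"wz": 0.0398},{"dx": -0.12,"dy": -0.04,"dz": 0.015,"wz": 0.0541},{"dx": -0.15,"dy": -0.05,"dz": 0.019,"wz": 0.0668},{"dx": -0.18,"dy": -0.06,"dz": 0.023,"wz": 0.0796},{"dx": -0.21,"dy": -0.07,"dz": 0.026,"wz": 0.0939},{"dx": -0.24,"dy": -0.08,"dz": 0.03,"wz": 0.1079}]' 0.0
```

```text
time_s: 0.9
eef_pos: [349.7, 365.1, 219.7]
ee_rot: [-0.0, 0.457, 0.89, -0.0]
force: [-0.7, 0.5, -0.1]
grip_width: 0.002
grip_force: 0.0
```

Converted, -240 mm / 1000 = -0.24, -210 mm / 1000 = -0.21, 0.673 rad / 6.2832 = 0.1071.

```bash
python3 steer.py '[{"dx": -0.03,"dy": 0.011,"dz": 0.004,"wz": 0.0127},{"dx": -0.06,"dy": 0.023,"dz": 0.008,"wz": 0.0271},{"dx": -0.09,"dy": 0.034,"dz": 0.012,"wz": 0.0398},{"dx": -0.12,"dy": 0.045,"dz": 0.015,"wz": 0.0541},{"dx": -0.15,"dy": 0.056,"dz": 0.019,"wz": 0.0668},{"dx": -0.18,"dy": 0.068,"dz": 0.023,"wz": 0.0812},{"dx": -0.21,"dy": 0.079,"dz": 0.027,"wz": 0.0939},{"dx": -0.24,"dy": 0.09,"dz": 0.03,"wz": 0.1071}]'
python3 - <<'E'
from h import *
from rig import ctrl
c=ctrl.calibration('wrist');im=ctrl.capture('wrist')[:,:,::-1].copy()
cv2.imwrite('pics/w0.png',im);print(c['position'],c['attitude'])
E
```

```text
time_s: 1.7
eef_pos: [563.2, 223.3, 189.3]
ee_rot: [-0.0, 0.725, 0.689, -0.0]
force: [0.3, 0.6, 0.1]
grip_width: -0.001
grip_force: 0.0
[566.86351706 297.55762415 312.58701923] [ 0.14635315  0.98890049 -0.02533787 -0.00381618]
```

View pics/w0.png

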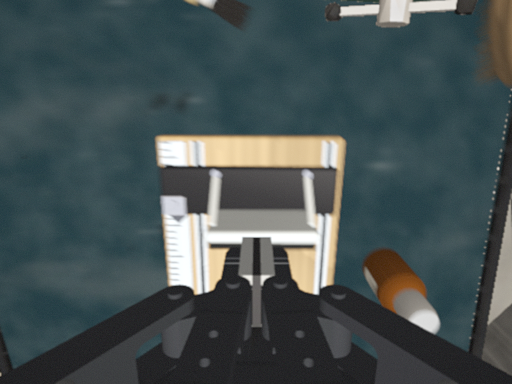

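The wrist view shows the plate's top-back edge at row ~232 (cols 207–318), the foot's back edge at row ~168 and the arrow plate at (174,206). The shut fingers are at col 257.

```bash
python3 - <<'E'
from h import *
from rig import ctrl
c=ctrl.calibration('wrist')
print(plane(c,[(207,232),(318,232)],78).round(1),plane(c,[(161,168),(336,168)],27).round(1),plane(c,[(157,137),(344,137)],15).round(1),plane(c,[(174,218)],22).round(1))
print(proj(c,[[563,222,170],[563,222,157]]).round(0))
E
```

```text
[[526.8 194.1  78. ]
 [612.  189.   78. ]] [[483.1 235.5  27. ]
 [637.2 226.4  27. ]] [[479.9 261.4  15. ]
 [646.8 251.6  15. ]] [[486.9 186.   22. ]]
[[249. 252.]
 [250. 241.]]
```

Converted, 128 mm / 1000 = 0.128, 124 mm / 1000 = 0.124.

```bash
python3 steer.py '[{"dz": 0.02},{"dz": 0.045},{"dz": 0.07},{"dz": 0.095},{"dz": 0.115},{"dz": 0.124},{"dz": 0.128},{"dz": 0.128}]' 0.0
python3 - <<'E'
from h import *
from rig import ctrl
im=ctrl.capture('scene')[:,:,::-1][120:220,150:300]
cv2.imwrite('pics/s2.png',cv2.resize(im,None,fx=5,fy=5,interpolation=cv2.INTER_CUBIC))
E
```

```text
time_s: 2.55
eef_pos: [562.5, 224.3, 62.2]
ee_rot: [0.0, 0.724, 0.69, 0.0]
force: [0.6, -0.5, 0.2]
grip_width: -0.003
grip_force: 0.0
```

View pics/s2.png

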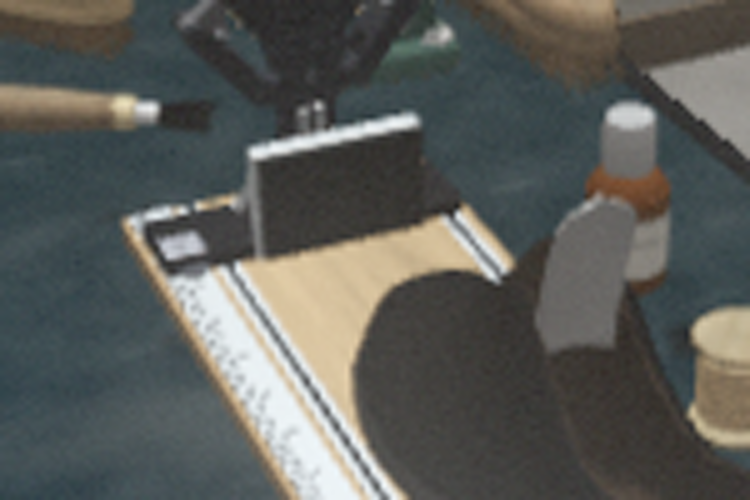

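Converted, -29 mm / 1000 = -0.029, -26 mm / 1000 = -0.026.

```bash
python3 steer.py '[{"dx": -0.005},{"dx": -0.01},{"dx": -0.014},{"dx": -0.017},{"dx": -0.02},{"dx": -0.023},{"dx": -0.026},{"dx": -0.029}]'; python3 steer.py '[{"dx": -0.004},{"dx": -0.008},{"dx": -0.012},{"dx": -0.016},{"dx": -0.02},{"dx": -0.024},{"dx": -0.028},{"dx": -0.032}]'
```

```text
time_s: 3.4
eef_pos: [561.1, 195.2, 62.2]
ee_rot: [0.0, 0.724, 0.69, 0.0]
force: [0.4, 2.1, 2.2]
grip_width: -0.0
grip_force: 1.1
time_s: 4.2
eef_pos: [559.5, 163.0, 62.0]
ee_rot: [-0.0, 0.724, 0.69, -0.0]
force: [-0.2, 2.8, 1.8]
grip_width: -0.0
grip_force: 1.1
```

Converted, -28 mm / 1000 = -0.028, -26 mm / 1000 = -0.026.

```bash
python3 steer.py '[{"dx": -0.004},{"dx": -0.008},{"dx": -0.012},{"dx": -0.016},{"dx": -0.02},{"dx": -0.024},{"dx": -0.026},{"dx": -0.028}]'; python3 steer.py '[{"dx": -0.001},{"dx": -0.002},{"dx": -0.003},{"dx": -0.004},{"dx": -0.005},{"dx": -0.006},{"dx": -0.007},{"dx": -0.008}]'
```

```text
time_s: 5.0
eef_pos: [558.1, 135.1, 61.9]
ee_rot: [-0.0, 0.724, 0.69, -0.0]
force: [-0.8, 2.3, 1.5]
grip_width: -0.003
grip_force: 1.0
time_s: 5.8
eef_pos: [557.7, 127.7, 61.9]
ee_rot: [-0.0, 0.724, 0.69, 0.0]
force: [-0.7, 5.4, -0.0]
grip_width: -0.002
grip_force: 2.8
```

```bash
python3 - <<'E'
from h import *
from rig import ctrl
im=ctrl.capture('top')[:,:,::-1][165:250,170:370]
cv2.imwrite('pics/t2.png',cv2.resize(im,None,fx=4,fy=4,interpolation=cv2.INTER_CUBIC))
E
```

```text
(no output)
```

View pics/t2.png

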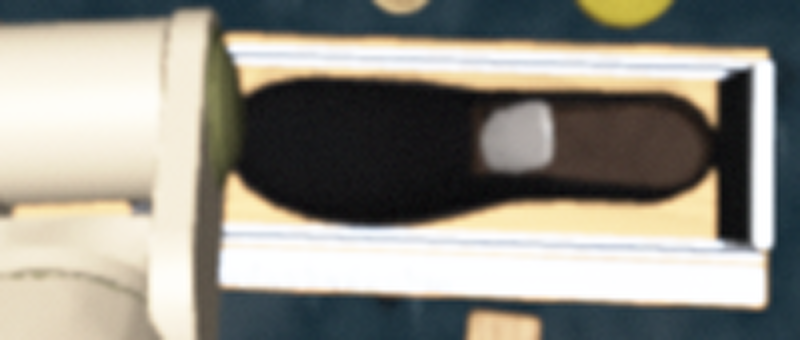

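The shoe is now being pushed (5.4 N) and its heel is near the stop at about (717,145). I'll creep on.

Converted, -4 mm / 1000 = -0.004, -3.5 mm / 1000 = -0.0035.

```bash
python3 steer.py '[{"dx": -0.0005},{"dx": -0.001},{"dx": -0.0015},{"dx": -0.002},{"dx": -0.0025},{"dx": -0.003},{"dx": -0.0035},{"dx": -0.004}]'
```

```text
time_s: 6.65
eef_pos: [557.5, 123.8, 61.9]
ee_rot: [-0.0, 0.724, 0.69, 0.0]
force: [-1.3, 5.9, -0.0]
grip_width: -0.001
grip_force: 2.8
```

Converted, -1.5 mm / 1000 = -0.0015, -1 mm / 1000 = -0.001.

```bash
python3 steer.py '[{"dx": -0.0005},{"dx": -0.001},{"dx": -0.0015},{"dx": -0.0015}]'
```

```text
time_s: 7.05
eef_pos: [557.5, 122.2, 61.9]
ee_rot: [-0.0, 0.724, 0.69, 0.0]
force: [-1.4, 5.1, 0.2]
grip_width: -0.001
grip_force: 2.6
```

Converted, -1 mm / 1000 = -0.001, -0.5 mm / 1000 = -0.0005.

```bash
python3 steer.py '[{"dx": -0.0005},{"dx": -0.001},{"dx": -0.001}]'
```

```text
time_s: 7.35
eef_pos: [557.4, 121.2, 61.9]
ee_rot: [-0.0, 0.724, 0.69, 0.0]
force: [-1.9, 4.9, 0.1]
grip_width: -0.003
grip_force: 2.6
```

Converted, -1.5 mm / 1000 = -0.0015, -1 mm / 1000 = -0.001.

```bash
python3 steer.py '[{"dx": -0.0005},{"dx": -0.001},{"dx": -0.0015},{"dx": -0.0015}]'
```

```text
time_s: 7.75
eef_pos: [557.4, 119.7, 62.0]
ee_rot: [-0.0, 0.724, 0.69, 0.0]
force: [-1.5, 4.9, 0.2]
grip_width: 0.001
grip_force: 2.6
```

Converted, -1 mm / 1000 = -0.001, -0.5 mm / 1000 = -0.0005.

```bash
python3 steer.py '[{"dx": -0.0005},{"dx": -0.001},{"dx": -0.001}]'
```

```text
time_s: 8.05
eef_pos: [557.3, 118.7, 61.9]
ee_rot: [-0.0, 0.724, 0.69, 0.0]
force: [-1.9, 4.1, -0.7]
grip_width: 0.001
grip_force: 2.6
```

Converted, -1 mm / 1000 = -0.001, -0.5 mm / 1000 = -0.0005.

```bash
python3 steer.py '[{"dx": -0.0005},{"dx": -0.001},{"dx": -0.001}]'
```

```text
time_s: 8.35
eef_pos: [557.2, 117.7, 61.9]
ee_rot: [-0.0, 0.724, 0.69, 0.0]
force: [-1.9, 5.9, 0.6]
grip_width: -0.004
grip_force: 2.6
```

Converted, -1 mm / 1000 = -0.001, -0.5 mm / 1000 = -0.0005.

```bash
python3 steer.py '[{"dx": -0.0005},{"dx": -0.001},{"dx": -0.001}]'
```

```text
time_s: 8.65
eef_pos: [557.2, 116.7, 61.9]
ee_rot: [-0.0, 0.724, 0.69, 0.0]
force: [-1.3, 4.3, 0.9]
grip_width: 0.001
grip_force: 2.6
```

Converted, -1 mm / 1000 = -0.001, -0.5 mm / 1000 = -0.0005.

```bash
python3 steer.py '[{"dx": -0.0005},{"dx": -0.001},{"dx": -0.001}]'
```

```text
time_s: 8.95
eef_pos: [557.2, 115.7, 61.9]
ee_rot: [-0.0, 0.724, 0.69, 0.0]
force: [-1.7, 5.3, 0.5]
grip_width: 0.001
grip_force: 2.6
```

Converted, -1 mm / 1000 = -0.001, -0.5 mm / 1000 = -0.0005.

```bash
python3 steer.py '[{"dx": -0.0005},{"dx": -0.001},{"dx": -0.001}]'
```

```text
time_s: 9.25
eef_pos: [557.1, 114.7, 61.9]
ee_rot: [-0.0, 0.724, 0.69, 0.0]
force: [-2.2, 5.5, 0.6]
grip_width: 0.001
grip_force: 2.6
```

Converted, -1 mm / 1000 = -0.001, -0.5 mm / 1000 = -0.0005.

```bash
python3 steer.py '[{"dx": -0.0005},{"dx": -0.001},{"dx": -0.001}]'
```

```text
time_s: 9.55
eef_pos: [557.0, 113.9, 61.9]
ee_rot: [-0.0, 0.724, 0.69, 0.0]
force: [-2.3, 6.3, -0.2]
grip_width: 0.0
grip_force: 3.1
```

Converted, -0.5 mm / 1000 = -0.0005.

```bash
python3 steer.py '[{"dx": -0.0005},{"dx": -0.0005},{"dx": -0.0005}]'
```

```text
time_s: 9.85
eef_pos: [557.0, 113.6, 61.9]
ee_rot: [-0.0, 0.724, 0.69, 0.0]
force: [-0.4, 7.3, -0.6]
grip_width: -0.001
grip_force: 3.6
```

Converted, -0.5 mm / 1000 = -0.0005.

```bash
python3 steer.py '[{"dx": -0.0005},{"dx": -0.0005},{"dx": -0.0005}]'
```

```text
time_s: 10.15
eef_pos: [557.0, 113.2, 61.9]
ee_rot: [-0.001, 0.724, 0.69, 0.001]
force: [-0.3, 8.0, 0.5]
grip_width: -0.0
grip_force: 4.2
```

The force is climbing, so the heel is on the stop. I'll aim for about 14 N at the tool (2 N of it slide friction).

Converted, -1 mm / 1000 = -0.001, -0.5 mm / 1000 = -0.0005.

```bash
python3 steer.py '[{"dx": -0.0005},{"dx": -0.001},{"dx": -0.001}]'
```

```text
time_s: 10.45
eef_pos: [557.0, 112.6, 61.9]
ee_rot: [-0.001, 0.724, 0.69, 0.001]
force: [-0.6, 11.6, -0.1]
grip_width: 0.002
grip_force: 5.4
```

Converted, -1 mm / 1000 = -0.001, -0.5 mm / 1000 = -0.0005.

```bash
python3 steer.py '[{"dx": -0.0005},{"dx": -0.001},{"dx": -0.001}]'
```

```text
time_s: 10.75
eef_pos: [557.0, 112.0, 62.0]
ee_rot: [-0.001, 0.724, 0.69, 0.001]
force: [-0.7, 13.1, -0.9]
grip_width: -0.001
grip_force: 6.7
```

Converted, -0.5 mm / 1000 = -0.0005.

```bash
python3 steer.py '[{"dx": -0.0005},{"dx": -0.0005},{"dx": -0.0005}]'
```

```text
time_s: 11.05
eef_pos: [557.0, 111.7, 62.0]
ee_rot: [-0.001, 0.724, 0.69, 0.001]
force: [-0.4, 13.3, -0.2]
grip_width: -0.003
grip_force: 7.4
```

Snug at about 14 N at the tool, so roughly 12 N on the pad. Next I'll back off, rise and clear the top view.

Converted, 19 mm / 1000 = 0.019, 15 mm / 1000 = 0.015.

```bash
python3 steer.py '[{"dx": 0.001},{"dx": 0.002},{"dx": 0.004},{"dx": 0.007},{"dx": 0.011},{"dx": 0.015},{"dx": 0.019},{"dx": 0.019}]'; python3 steer.py '[{"dz": -0.015},{"dz": -0.04},{"dz": -0.07},{"dz": -0.095},{"dx": 0.02,"dz": -0.11},{"dx": 0.055,"dz": -0.12},{"dx": 0.09,"dz": -0.12},{"dx": 0.125,"dz": -0.12}]';  python3 steer.py '[{"dx": 0.03},{"dx": 0.05},{"dx": 0.06},{"dx": 0.06}]'
python3 - <<'E'
from h import *
from rig import ctrl
im=ctrl.capture('top')[:,:,::-1].copy();cv2.imwrite('pics/top3.png',im)
cv2.imwrite('pics/t3.png',cv2.resize(im[165:250,160:300],None,fx=5.5,fy=5.5,interpolation=cv2.INTER_CUBIC))
E
```

```text
time_s: 11.85
eef_pos: [558.0, 129.3, 62.0]
ee_rot: [0.0, 0.723, 0.69, 0.0]
force: [0.2, 0.4, 0.3]
grip_width: 0.001
grip_force: 0.0
time_s: 12.65
eef_pos: [563.9, 254.9, 182.5]
ee_rot: [0.0, 0.724, 0.69, 0.0]
force: [-0.2, 0.1, 0.3]
grip_width: -0.001
grip_force: 0.0
time_s: 13.05
eef_pos: [566.4, 314.2, 181.7]
ee_rot: [-0.0, 0.723, 0.691, -0.0]
force: [-0.5, -0.1, -0.7]
grip_width: -0.002
grip_force: 0.0
```

View pics/t3.png

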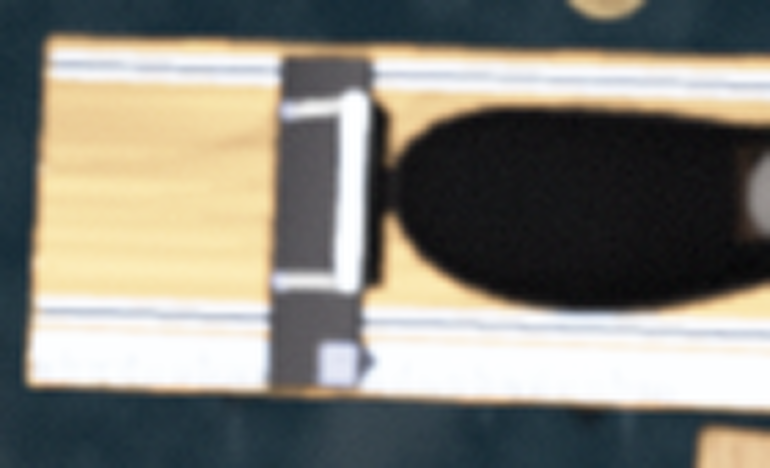

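The toe touches the pad and the slide stayed put. The arrow tip is at crop (375,361).

```bash
python3 - <<'E'
from h import *
from rig import ctrl
c=ctrl.calibration('top')
f=lambda x,y:((x+.5)/5.5+159.5,(y+.5)/5.5+164.5)
t=plane(c,[f(375,361)],22)[0];print('tip',t.round(1))
s=ctrl.sense();r=R.from_quat(s['ee_rot'],scalar_first=True)
print((r.inv().apply(np.array([t[0],t[1],s['eef_pos'][2]])-s['eef_pos'])).round(1))
d=plane(c,[f(345,100),f(345,285)],78);print(d.round(1))
E
```

```text
tip [478.6  95.   22. ]
[-2.221e+02 -7.770e+01  1.000e-01]
[[598.4 101.   78. ]
 [514.3 101.6  78. ]]
```

Converted, -150 mm / 1000 = -0.15, -140 mm / 1000 = -0.14.

```bash
python3 steer.py '[{"dx": -0.02,"dy": -0.01},{"dx": -0.05,"dy": -0.025},{"dx": -0.08,"dy": -0.04},{"dx": -0.1,"dy": -0.055},{"dx": -0.12,"dy": -0.07},{"dx": -0.14,"dy": -0.085},{"dx": -0.15,"dy": -0.095},{"dx": -0.15,"dy": -0.1}]'; python3 - <<'E'
from h import *
from rig import ctrl
c=ctrl.calibration('wrist');im=ctrl.capture('wrist')[:,:,::-1].copy();sc=ctrl.capture('scene')[:,:,::-1].copy();cs=ctrl.calibration('scene')
p=proj(c,[478.5,93,22])[0];q=proj(cs,[478.5,93,22])[0];print(p,q)
def crop(im,p,w,k):
    x,y=int(p[0])-w,int(p[1])-w;x=max(0,min(x,511-2*w));y=max(0,min(y,383-2*w));print(x,y);return cv2.resize(im[y:y+2*w,x:x+2*w],(400,400),interpolation=cv2.INTER_CUBIC)
cv2.imwrite('pics/c1.png',np.hstack([crop(im,p,100,2),crop(sc,q,25,8)]))
E
```

```text
time_s: 13.9
eef_pos: [459.0, 166.7, 182.3]
ee_rot: [0.0, 0.724, 0.689, -0.0]
force: [0.1, 0.2, -0.6]
grip_width: 0.001
grip_force: 0.0
[280.47706649 253.69987875] [201.1275749  193.34127544]
180 153
176 168
```

View pics/c1.png

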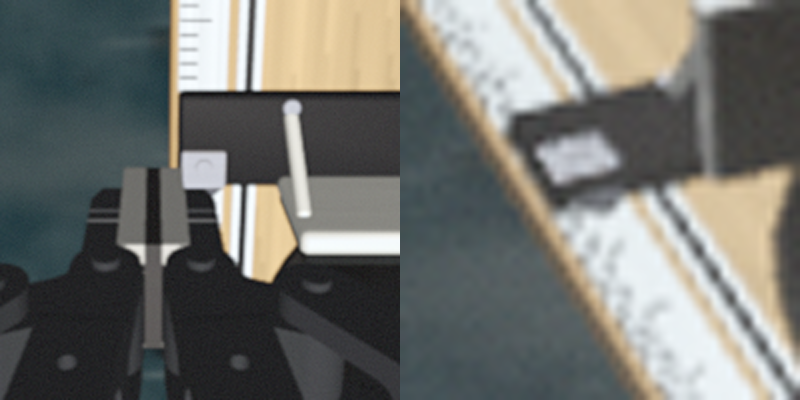

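The scene crop has the tip at pixel (201.6,193.9), against a prediction of (201.1,193.3) for (478.5, 93, 22), so the point is confirmed by two views. I'll move over it, then go down to TCP z = 71, which puts the tips about 30 mm above the arrow.

Converted, 90 mm / 1000 = 0.09, 80 mm / 1000 = 0.08.

```bash
python3 steer.py '[{"dx": -0.02,"dy": 0.007},{"dx": -0.045,"dy": 0.015},{"dx": -0.065,"dy": 0.021},{"dx": -0.073,"dy": 0.023,"dz": 0.01},{"dx": -0.073,"dy": 0.023,"dz": 0.035},{"dx": -0.073,"dy": 0.023,"dz": 0.06},{"dx": -0.073,"dy": 0.023,"dz": 0.08},{"dx": -0.073,"dy": 0.023,"dz": 0.09}]'; python3 steer.py '[{"dz": 0.008},{"dz": 0.015},{"dz": 0.02},{"dz": 0.021},{"dz": 0.021},{"dz": 0.021}]'
python3 - <<'E'
from h import *
from rig import ctrl
sc=ctrl.capture('scene')[:,:,::-1]
cv2.imwrite('pics/s4.png',cv2.resize(sc[120:230,150:300],None,fx=5,fy=5,interpolation=cv2.INTER_CUBIC))
c=ctrl.calibration('scene');print((proj(c,[[478.5,92.5,22],[478.5,92.5,52]])-[150,120])*5)
E
```

```text
time_s: 14.8
eef_pos: [478.4, 95.0, 89.8]
ee_rot: [-0.001, 0.723, 0.69, -0.001]
force: [-0.6, -0.1, 0.1]
grip_width: -0.004
grip_force: 0.0
time_s: 15.4
eef_pos: [479.4, 94.5, 71.4]
ee_rot: [0.0, 0.724, 0.69, 0.0]
force: [0.4, -0.9, -0.0]
grip_width: -0.001
grip_force: 0.0
[[256.0452493  367.24746508]
 [251.95547989 312.62574248]]
```

View pics/s4.png

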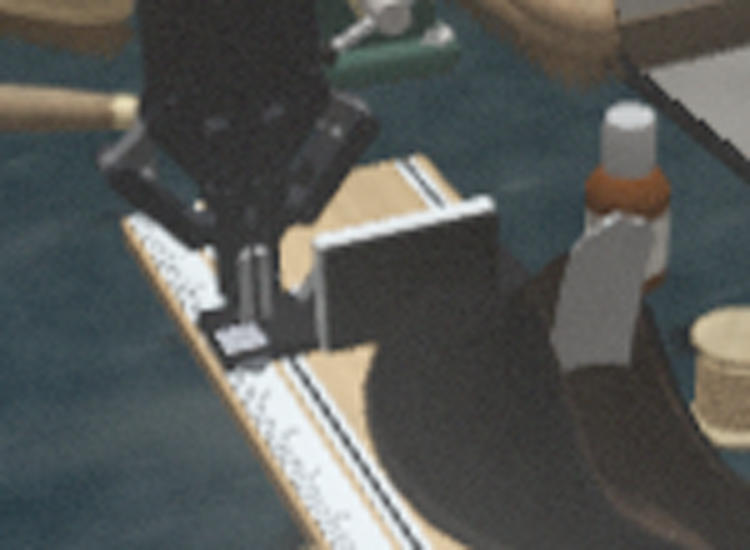

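The fingertips, at about (256,318), hover straight above the arrow tip at about (256,367), with a clear gap. I'll trim 1.5 mm in y, then hold.

Converted, -1.5 mm / 1000 = -0.0015, -0.5 mm / 1000 = -0.0005.

```bash
python3 steer.py '[{"dx": -0.0015,"dy": -0.0005},{"dx": -0.0015,"dy": -0.0005},{"dx": -0.0015,"dy": -0.0005},{"dx": -0.0015,"dy": -0.0005},{"dx": -0.0015,"dy": -0.0005}]'; for i in 1 2 3 4; do python3 steer.py '[{},{},{},{},{},{},{},{}]'|head -2; done; python3 -c "
from rig import ctrl
print(ctrl.finish_job())"
```

```text
time_s: 15.95
eef_pos: [478.6, 93.0, 71.0]
ee_rot: [0.0, 0.724, 0.69, -0.0]
force: [0.3, 0.3, 0.3]
grip_width: 0.002
grip_force: 0.0
time_s: 16.75
eef_pos: [478.6, 93.0, 71.0]
time_s: 17.55
eef_pos: [478.6, 93.0, 71.0]
time_s: 18.35
eef_pos: [478.6, 93.0, 71.0]
time_s: 19.15
eef_pos: [478.6, 93.0, 71.0]
the job is handed in; nothing more can be done
None
```

I pushed the slide until the shoe was snug (about 12 N on the pad), then held the fingertips about 3 cm above the arrow tip for over 3 s, touching nothing, and handed the job in at about 19 s; the hand-in returned no verdict.

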